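# Slide a reference-block tray over the gap onto the scanner bed

### The arm

A 6-joint arm with a two-finger parallel gripper is mounted at the origin on the work surface. World frame = base frame: x ahead of the robot, y to its left, z up, the work surface at z = 0. Lengths are in m, angles in degrees, forces in N, time in s.
With the tool pointing down it reaches from about 0.425 to 0.95 m from the base axis. Payload 14.7 kg.
Tool frame: the origin (TCP) lies midway between the tips of the shut fingers; the grasp point (between the pads) lies 19 mm behind it (ctrl.pinch_z is the distance from the TCP to the grasp point, in m); z points along the fingers, y is the line along which they close (so a half turn about z gives the same grasp; the last joint's range is limited). The gripper opens to 85 mm and grips with 20 to 120 N. Pads are 22 mm wide; open, the fingers measure 114 mm over their backs; the gripper's body (76 mm by 85 mm) begins 54 mm behind the grasp point. The pads swing forward as they close: fully open they stand 13 mm farther back than shut.
Start: joints at [61.845, 27.513, 91.461, -0, 61.026, -2.67], TCP at [0.28, 0.587, 0.205] pointing down, gripper open.
Joint ranges: [-157.49, 157.49], [-46.99, 117.5], [13.45, 153.17], [-89.5, 269.5], [5.16, 153.95], [-167.48, 167.48]. Speed limits (degrees/s): [108.29, 108.29, 136.94, 172.46, 172.46, 172.46].

### API

Orientations are given as [roll, pitch, yaw] about the fixed x, y, z axes, in that order (R = Rz(yaw) Ry(pitch) Rx(roll)).
In Python, from station import ctrl, read_state, imaging, job, models gives the robot as it stands. Calls block until the motion is done:
- ctrl.movep(position, orientation): joint-space move of the TCP to a pose.
- ctrl.movel(position, rot=None, vel=0.15): straight line of the TCP; rot=None keeps the orientation; vel is the mean speed in m/s.
- ctrl.movej(angles): joint-space move.
- ctrl.set_gripper(opening, grasp_force=None): opening from 0.0 (shut) to 1.0 (fully open); grasp_force is the grip in N (None keeps the last); returns when the fingers have stopped.
- ctrl.wait(seconds).
- ctrl.ik(position, orientation): joint angles nearest the present ones, or None.
- read_state(): the state.
- imaging.read_camera(name): name is "scene" or "top" or "wrist"; returns the picture (420x560x3 uint8, red, green, blue); there is no depth.
- imaging.camera_info(name): a dict with "vertical_fov" (degrees; the focal length in pixels is half the picture's height over the tangent of half this angle, whatever the lens; pixels are square), "cx", "cy" (the principal point, pixels), "extrinsics" (4x4, takes a point from camera to world coordinates). Camera axes: x right, y down, z forward; pixel columns grow to the right and rows downward; lengths in m; the calibration is good to about 2 mm. A picture is of the moment at which its call begins: read the wrist's pose just before it. camera_info takes no time and is no camera call; for the wrist camera it gives the pose at the moment of the call.
A pose or a line that the arm cannot do raises ctrl.IKError and nothing moves.
- job.hand_in(): hands the job in; it is judged then, once.
Trained networks look in the newest picture that a camera, given by its name, has taken for a name from the list of things; names that differ only in an ending like _2 or _b are one class to them, and where a whole thing is asked for, a point or a joint stands for the part that bears it (a point fixed in the world has none). Each returns a list of dicts, best first, with "score" (0 to 1); they miss things now and then, are a little off and sometimes report something else, mostly with a low value. They report only what shows in the picture. A call takes as long as a camera call. They do not tell look-alikes from the thing itself.
- models.search_frame(camera, name): "box" ([left, top, right, bottom] in pixels, round what is visible of it).
The state is a dict: "clock": time; "joint_positions": joint angles; "joint_vel": joint speeds; "joint_torque": joint torques, N m; "tool_pos": TCP position; "orientation": TCP orientation; "contact_force": force on the tool from outside, world axes, zero at the start; "wrist_torque": the same for the moment, N m; "finger_gap": opening from 0.0 (shut) to 1.0 (fully open); "gripper_force": force on a finger pad.
Only numpy, scipy, OpenCV 4.12 (cv2) and the standard library are available. Lean on these libraries where they do the work, as an engineer would, in place of code of your own. Each camera call takes 0.05 s, during which the arm holds its last target. There are 200 camera calls.

### The job

Slide the loaded aluminium tray from the loading stand across the open gap onto the scanner bed, keeping it down on the plates and never letting it sag into the gap. Run it between the bed's side rails up to the end stop's steel bar and press it home there firmly for about half a second, with about 12 N on the bar over and above the tray's sliding drag (and never more than 18 N), then ease off, let go and leave it lying against the bar; leave the other things on the table alone.

Things in the scene. Friction and masses are not known exactly. Their poses are not given: they have to be found in the camera images.
- tray: Aluminium tray, 180 long (own x, +x leads) by 130 wide, 0.55 to 0.9 kg, a stepped steel block (60 wide, to 30 high) fixed at x +10 to +82, so its weight centre is about 20 ahead of the middle. Origin: centre of the 4 mm floor's underside. Floor flat from x -90 to +67, then the nose slopes up 6 mm to the front wall, outer face at x +92, 23 high. Side walls 20 high, no rear wall.
- nose (a point): Point on the tray's underside where its flat floor ends and the upturned nose begins, tray x = +66, y = 0. Axes as the tray.
- heel (a point): Point on the tray's underside at its rear edge, tray x = -88, y = 0. Axes as the tray.
- stand: Loading stand on which the tray starts: perforated steel plate on side frames, 200 long (own x) by 180 wide, flat top 50 above the table. Origin at table level under its middle; +x points towards the bed, exit edge at x = +100 (square). Fixed; its place and direction change. The tray's sliding drag on the plates is about 0.25 to 0.6 of the load on them.
- bed: Scanner bed: perforated steel plate 260 long (own x, sliding direction) by 200 wide, flat top 50 above the table, level with the stand. Origin at table level under its middle; entrance edge at x -130 (bevelled 2 down over 8), 80 to 100 of open gap from the stand, a little shifted and turned from it. Side rails 12 high, 140 apart inside, straight from x -100 to +80, flared outwards from x -131 to -100. Fixed.
- couplant: Bystander: white plastic bottle, 48 across, 110 high, upright on the table. Origin under its middle.
- roller: Bystander: plain steel cylinder, 44 across, 45 high, upright on the table. Origin under its middle.
- probe_case: Bystander: black plastic case, 100 x 70 x 35 high, on the table. Origin under its middle.
- push_plate (a point): Middle of the top edge of the tray's upright push plate, the part to grip or push: tray x = -66, y = 0, 56 above the tray's underside. The plate is 8 thick in x, 60 wide in y; ahead of it 70 mm of bare floor, behind it 20 mm of bare floor. Axes as the tray.
- carriage: End stop on the bed: grey block 28 x 110 x 32 high, black knob on top, its near face at x +16. Origin on the bed top; +x = sliding direction. On two rods before it is the stop bar (geom stop_c0): steel, 90 wide, 8 thick, 5 to 27 above the bed. How far the bar reaches out is set differently each time and not measured: its face lies at x 0 to -22. It yields 1 mm per 10 N, from 1.5 N on.
Not all that is in view belongs to the job. Leave any brown or turquoise look-alike of the tray alone.

How it is judged (in metres and radians):
On the way, in this order (a step that is already met when the one before it is completed fails the run):
1. the tray's flat floor has crossed the gap and lies 20 mm or more onto the bed, level within 3 degrees (x of nose in the frame of bed above -0.11 m and angle between tray's own z axis and vertical below 0.052 rad), for 0.1 s.
2. the tray is pressed against the end stop with more than 7 N for 0.3 s (contact force between tray and carriage above 7 N), for 0.3 s.
At the end, for the whole second after the job is handed in: The tray lies still on the bed between its rails: nose within 10 mm of the bed's middle line, within 0.07 rad of its direction, under 3 mm off the plate, within 0.03 rad of level, its front wall within 3.5 mm of the stop bar's face (bar's middle 4 mm behind its face) (x of stop_c0 in the frame of tray between 0.092 and 0.0995 m and y of nose in the frame of bed between -0.01 and 0.01 m and angle between the x axis of tray and the x axis of bed, either way round below 0.07 rad and angle between tray's own z axis and vertical below 0.03 rad and height (world z) of each of nose, heel below 0.053 m and linear speed of tray below 0.01 m/s); the robot touches nothing.
It fails at once if the tray sags: its floor's front or rear end goes more than 5 mm below the plate tops (height (world z) of any of nose, heel below 0.045 m).
It fails at once if the tray is lifted: its floor's front or rear end rises more than 9 mm above the plate tops (height (world z) of any of nose, heel above 0.059 m).
It fails at once if the stop is pressed with more than 18 N (contact force between tray and carriage above 18 N).
It fails at once if a bystander is shifted by more than 15 mm (distance of any of couplant, roller, probe_case from where it was at the start of the episode above 0.015 m).
It also fails if it takes over 64 s, if anything falls off the work surface, if the arm or the gripper's body presses on something with over 40 N, if the wrist force passes 120 N, or if a joint passes its speed limit or range.

## Working session

There is one attempt and no reset: what is moved stays moved. The work goes in short steps, each a Python script; the robot and the scene stay as the last script left them, time stands still between calls to the robot, and variables do not carry over. Pictures are saved under pics/ and viewed, at most 10 in all, crops included, and the job is handed in when it is done.

```bash
mkdir -p pics; ls
python3 - <<'E'
from station import ctrl, read_state, imaging, job, models
import cv2
for c in ("top","scene"):
    im=imaging.read_camera(c); cv2.imwrite(f"pics/{c}0.png",im[:,:,::-1])
    i=imaging.camera_info(c); print(c,i["vertical_fov"],i["cx"],i["cy"],i["extrinsics"])
    for n in ("tray","push_plate","stand","bed","carriage","couplant","roller","probe_case"):
        print(n,[(r["score"],[round(float(x)) for x in r["box"]]) for r in models.search_frame(c,n)][:3])
print(read_state())
E
```

```text
pics
top 49.64994755123973 276.22093424055333 202.13146240697546 [[ 0.07983672 -0.97585269  0.20331655  0.37550334]
 [-0.99679152 -0.07932821  0.01066281 -0.13584644]
 [ 0.0057234  -0.2035155  -0.979055    1.14042606]
 [ 0.          0.          0.          1.        ]]
tray [(0.78, [238, 209, 317, 267]), (0.65, [107, 111, 197, 176]), (0.65, [403, 227, 487, 307])]
push_plate [(0.96, [110, 106, 196, 178]), (0.84, [225, 74, 276, 148]), (0.78, [315, 303, 400, 375])]
stand [(0.78, [230, 201, 320, 279])]
bed [(0.85, [89, 204, 204, 295]), (0.32, [236, 209, 317, 268])]
carriage [(0.9, [80, 226, 121, 273])]
couplant [(0.67, [277, 167, 292, 191]), (0.21, [237, 211, 315, 266])]
roller [(0.61, [226, 164, 244, 190])]
probe_case [(0.57, [336, 198, 381, 230])]
scene 51.82777345935069 276.6822906859918 207.36127238154805 [[ 0.8537143   0.32370076 -0.40790896  1.01236484]
 [ 0.52062766 -0.51417376  0.68159532 -0.80541378]
 [ 0.01089684 -0.79425636 -0.60748506  0.70957644]
 [ 0.          0.          0.          1.        ]]
tray [(0.85, [65, 213, 163, 278]), (0.73, [342, 225, 428, 287]), (0.63, [55, 3
[... 330 characters left out ...]
: 0.9, 'joint_positions': array([ 6.18434413e+01,  2.75128014e+01,  9.14622641e+01,  3.66990979e-04,
        6.10227808e+01, -2.66730606e+00]), 'joint_vel': array([ 0.08092565,  0.08058736, -0.06128579,  0.04112695,  0.19320102,
       -0.09531081]), 'joint_torque': array([-2.97331404e-03, -9.50480747e+01, -4.30644286e+01, -2.67975174e-04,
        7.56921545e-04, -2.36088022e-05]), 'tool_pos': array([0.27967586, 0.58675985, 0.20489713]), 'orientation': array([ 1.79997834e+02, -2.20482653e-04,  1.54510570e+02]), 'contact_force': array([-0.52490739, -0.58324564,  0.58622817]), 'wrist_torque': array([ 0.01809602,  0.02522136, -0.04673152]), 'gripper_force': 0.0, 'finger_gap': 0.994822324021391}
```

View pics/top0.png

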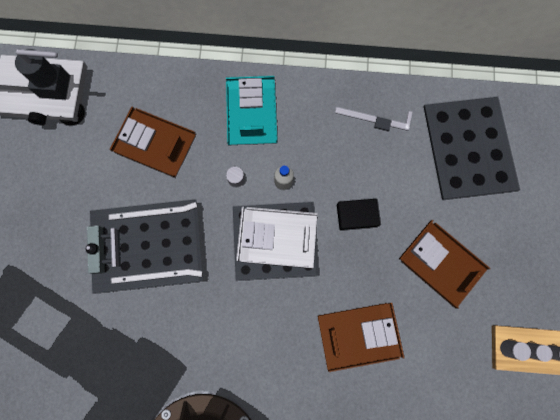

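View pics/scene0.png

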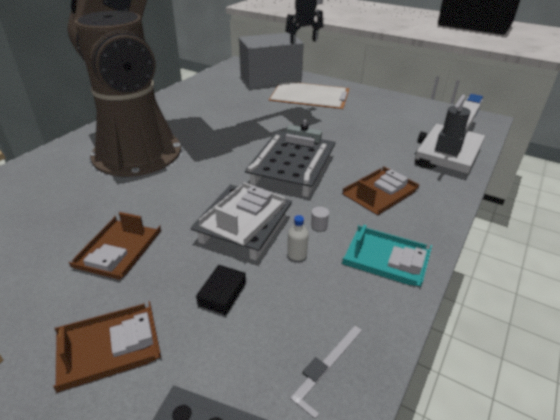

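The top view shows the real white tray at about (278,238) on the stand, its push plate at (306,238) and nose to the left. The bed is at (147,248) with the stop bar at (113,247), the bottle at (284,176) and the roller at (235,176). The brown and turquoise trays are decoys. Next I'll get rough positions and look closer with the wrist camera.

```bash
cat > h.py <<'E'
from station import ctrl, read_state, imaging, job, models
import numpy as np, cv2
def K(cam):
    i=imaging.camera_info(cam); f=210/np.tan(np.radians(i["vertical_fov"]/2))
    return f,i["cx"],i["cy"],np.array(i["extrinsics"])
def unproj(k,px,z):
    f,cx,cy,T=k; px=np.atleast_2d(px).astype(float)
    d=np.c_[(px[:,0]-cx)/f,(px[:,1]-cy)/f,np.ones(len(px))]@T[:3,:3].T
    return T[:3,3]+d*((z-T[2,3])/d[:,2])[:,None]
def proj(k,P):
    f,cx,cy,T=k; q=(np.atleast_2d(P)-T[:3,3])@T[:3,:3]
    return np.c_[cx+f*q[:,0]/q[:,2],cy+f*q[:,1]/q[:,2]]
E
python3 - <<'E'
from h import *
k=K("top")
for n,p,z in [("bedcorners",[(90,208),(196,203),(207,288),(93,292)],.05),("tray rear/front mid",[(315,240),(240,237)],.07),("plate",[(306,238)],.106),("bar",[(114,230),(112,266)],.077),("standc",[(234,206),(312,203),(318,276),(237,279)],.05),("bottle",[(284,172)],.11),("roller",[(235,174)],.045),("case",[(358,212)],.035)]:
    print(n,unproj(k,p,z).round(3)[:,:2].tolist())
i=imaging.camera_info("wrist");s=read_state();print(i,s["tool_pos"],s["orientation"])
E
```

```text
bedcorners [[0.551, 0.328], [0.584, 0.072], [0.383, 0.022], [0.352, 0.288]]
tray rear/front mid [[0.514, -0.223], [0.507, -0.045]]
plate [[0.512, -0.199]]
bar [[0.498, 0.252], [0.415, 0.243]]
standc [[0.584, -0.022], [0.607, -0.212], [0.431, -0.237], [0.409, -0.046]]
bottle [[0.663, -0.137]]
roller [[0.666, -0.016]]
case [[0.597, -0.328]]
{'vertical_fov': 66.67969261492668, 'cx': 280.90440494293813, 'cy': 204.28774120034183, 'extrinsics': array([[ 4.29972660e-01,  8.67195193e-01,  2.51189191e-01,
         2.15639820e-01],
       [ 9.02841382e-01, -4.12695445e-01, -1.20664448e-01,
         6.17650175e-01],
       [-9.74994425e-04,  2.78666410e-01, -9.60387464e-01,
         3.74216845e-01],
       [ 0.00000000e+00,  0.00000000e+00,  0.00000000e+00,
         1.00000000e+00]])} [0.27967586 0.58675985 0.20489713] [ 1.79997834e+02 -2.20482653e-04  1.54510570e+02]
```

Run:
```python
from h import *
for n,p in [("wbed",[.45,.16,.27]),("wtray",[.46,-.12,.27])]:
    ctrl.movep(p,[180,0,187]); ctrl.wait(.3)
    k=K("wrist"); im=imaging.read_camera("wrist"); cv2.imwrite(f"pics/{n}.png",im[:,:,::-1])
    np.savez(n,f=k[0],cx=k[1],cy=k[2],T=k[3]); s=read_state(); print(s["clock"],s["joint_positions"].round(1),s["contact_force"])
    for t in ("tray","push_plate","bed","carriage"): print(t,[(r["score"],[round(float(x)) for x in r["box"]]) for r in models.search_frame("wrist",t)][:2])
```

```text
2.95 [ 16.    9.6 108.5   0.   61.9 -81.1] [-0.35984494 -0.1228831  -0.63496552]
tray [(0.75, [228, 300, 361, 362]), (0.59, [0, 140, 114, 257])]
push_plate [(0.98, [0, 137, 113, 258]), (0.91, [225, 295, 359, 360])]
bed [(0.66, [178, 100, 404, 271])]
carriage [(0.57, [343, 136, 410, 238])]
4.5833 [ -18.2    9.4  108.7    0.    61.9 -115.3] [-0.34580085  0.21344278 -0.39975493]
tray [(0.94, [188, 155, 347, 273]), (0.89, [450, 383, 492, 415])]
push_plate [(0.84, [186, 154, 348, 276]), (0.84, [0, 126, 44, 218])]
bed [(0.56, [401, 129, 560, 286])]
carriage []
```

View pics/wbed.png

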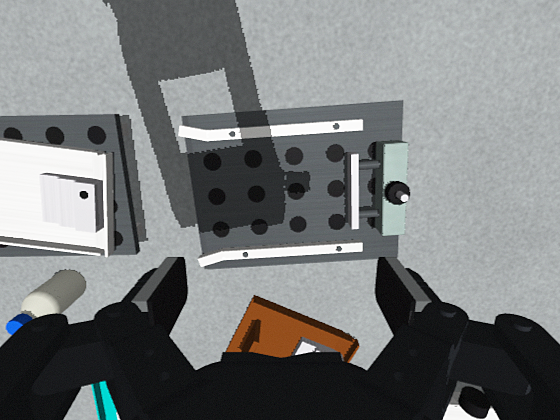

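View pics/wtray.png

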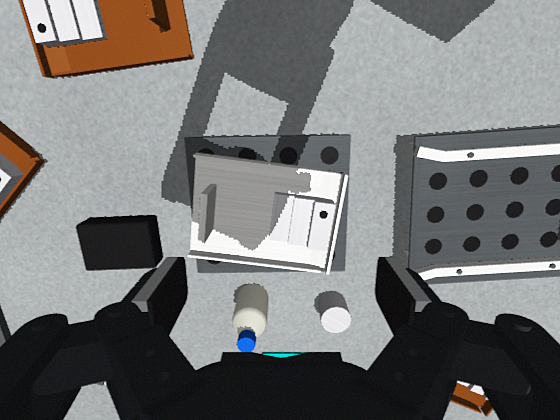

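The first picture shows the bed with rail strips from (181,130) to (362,125) and (200,263) to (362,247), and the bar at x≈353. The second shows the tray turned a few degrees on the stand, push plate at about (208,210). I'll zoom in for accurate points.

Run:
```python
import cv2
for n,(x,y,w,h) in {"wbed":(170,95,250,180),"wtray":(175,125,200,150)}.items():
    s=3.2 if n=="wbed" else 4
    c=cv2.imread(f"pics/{n}.png")[y:y+h,x:x+w]
    cv2.imwrite(f"pics/{n}_z.png",cv2.resize(c,None,fx=s,fy=s,interpolation=cv2.INTER_NEAREST))
```

```text
(no output)
```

View pics/wbed_z.png

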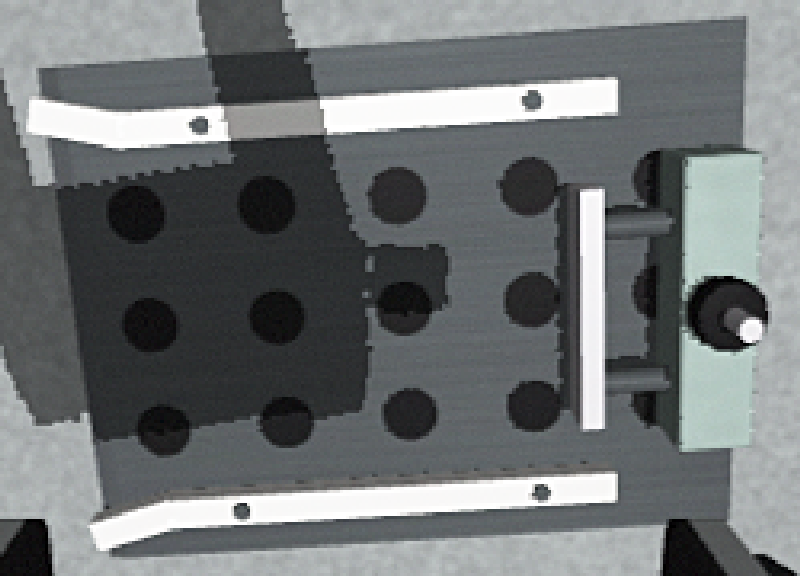

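View pics/wtray_z.png

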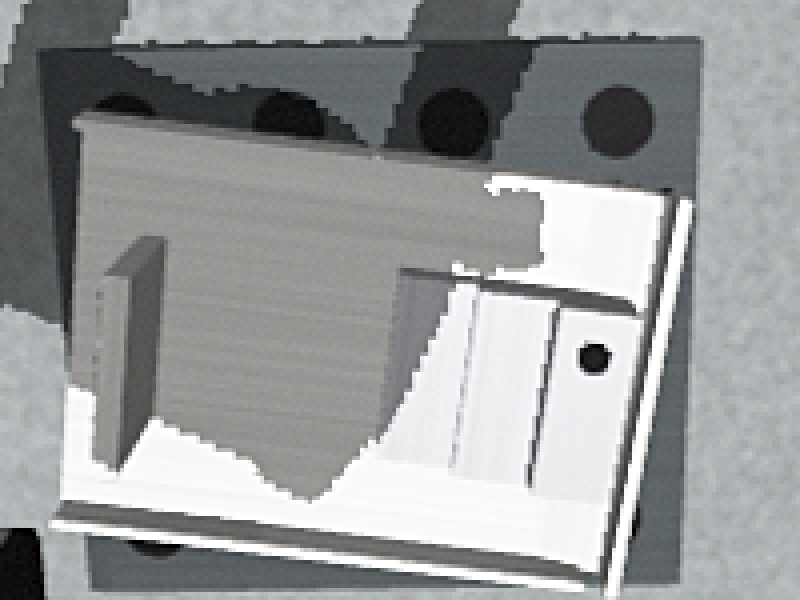

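```bash
cat > fit.py <<'E'
from h import *
def kk(n): d=np.load(n+".npz"); return float(d["f"]),float(d["cx"]),float(d["cy"]),d["T"]
def W(n,pts,z):
    o,s=((170,95),3.2) if n=="wbed" else ((175,125),4)
    return unproj(kk(n),(np.array(pts)+.5)/s-.5+np.array(o),z)[:,:2]
a=W("wbed",[(122,149),(617,115)],.062); b=W("wbed",[(172,500),(617,472)],.062)
ang=lambda p:np.degrees(np.arctan2(*(p[1]-p[0])[::-1]))
print("rail ang",ang(a),ang(b))
th=np.radians((ang(a)+ang(b))/2); u=np.array([np.cos(th),np.sin(th)]); v=np.array([-u[1],u[0]])
print("rail sep",(a@v).mean()-(b@v).mean(),"knee/end s",a@u,b@u)
off=((a@v).mean()+(b@v).mean())/2
e=(a[1]@u+b[1]@u)/2; kn=(a[0]@u+b[0]@u)/2
s0=(e-.08+kn+.10)/2; print("bed origin",u*s0+v*off,"deg",np.degrees(th),"ends",e-s0,kn-s0)
bar=W("wbed",[(581,189),(581,430)],.077); print("bar face bedx",bar@u-s0,"y",bar@v-off)
en=W("wbed",[(40,70),(100,545)],.049); print("entrance",en@u-s0, en@v-off)
f=W("wtray",[(692,200),(615,597)],.073); r=W("wtray",[(75,115),(50,527)],.07)
print("front",f,"rear",r,"width",np.linalg.norm(f[0]-f[1]),np.linalg.norm(r[0]-r[1]))
print("sides ang",ang(np.array([r[0],f[0]])),ang(np.array([r[1],f[1]])),"len",np.linalg.norm(f.mean(0)-r.mean(0)))
p=W("wtray",[(105,277),(130,275),(118,470),(95,465)],.106); print("plate",p.mean(0),"ang",ang(np.array([p[2],p[1]]))+0, ang(np.array([p[3],p[0]])))
st=W("wtray",[(40,47),(703,38),(680,583),(90,590)],.05);print("stand",st,ang(st[:2]),ang(st[[3,2]]),st.mean(0),"exit bed x",st[[1,2]]@u-s0)
E
python3 fit.py
```

```text
rail ang 100.90966824867462 100.97958908198409
rail sep 0.1390946508669315 knee/end s [-0.01017615  0.16937001] [-0.00837859  0.16977734]
bed origin [0.47188885 0.18307094] deg 100.94462866532936 ends 0.07942552328978436 -0.09942552328978435
bar face bedx [0.06296822 0.0623499 ] y [ 0.04588047 -0.04484428]
entrance [-0.12972986 -0.13415417] [ 0.0992023  -0.09375392]
front [[ 0.44987251 -0.0421701 ]
 [ 0.57929002 -0.04327697]] rear [[ 0.44789313 -0.22220618]
 [ 0.57872441 -0.22385498]] width 0.12942224865848367 0.13084166381911297
sides ang 89.37009827425881 89.82053706453834 len 0.1803115373469816
plate [ 0.51201645 -0.1995015 ] ang -179.97441160199062 -179.8235417173524
stand [[ 0.43205647 -0.23869657]
 [ 0.40496144 -0.04243747]
 [ 0.58327882 -0.01708601]
 [ 0.6106246  -0.21465389]] 97.86042068422829 97.88035777794167 [ 0.50773033 -0.12821849] exit bed x [-0.20869982 -0.21766485]
```

```bash
cat >> h.py <<'E'
B=np.array([.4719,.1831]); TH=np.radians(100.94); U=np.array([np.cos(TH),np.sin(TH)]); V=np.array([-U[1],U[0]])
def bp(x,y,z): return [*(B+U*x+V*y),z]
def rep(m=""):
    s=read_state(); d=s["tool_pos"][:2]-B; F=s["contact_force"]
    print(m,"t%.1f"%s["clock"],"bed xy",(d@U).round(4),(d@V).round(4),"z",s["tool_pos"][2].round(4),"F u,v,z",(F[:2]@U).round(2),(F[:2]@V).round(2),F[2].round(2),"M u,v",(s["wrist_torque"][:2]@U).round(2),(s["wrist_torque"][:2]@V).round(2),"gap",round(s["finger_gap"],3),"gf",round(s["gripper_force"],1),"rpy",s["orientation"].round(2))
E
python3 - <<'E'
from h import *
ctrl.movep([.512,-.2,.16],[180,0,179.8]); ctrl.movel([.512,-.2,.066],vel=.08); ctrl.wait(.3); rep("down")
ctrl.set_gripper(0.0,40); ctrl.wait(.3); rep("grip40")
ctrl.set_gripper(0.0,120); ctrl.wait(.3); rep("grip120")
im=imaging.read_camera("wrist"); cv2.imwrite("pics/grip.png",im[:,:,::-1])
E
```

```text
down t7.0 bed xy -0.3838 0.0333 z 0.0662 F u,v,z -0.56 0.13 -0.08 M u,v -0.01 -0.05 gap 1.004 gf 0.0 rpy [-1.7999e+02  2.0000e-02  1.7980e+02]
grip40 t8.0 bed xy -0.3838 0.0332 z 0.0661 F u,v,z 0.02 -0.46 5.75 M u,v 0.14 0.03 gap 0.077 gf 41.5 rpy [-1.7999e+02  1.0000e-02  1.7980e+02]
grip120 t8.6 bed xy -0.3838 0.0332 z 0.0664 F u,v,z 1.01 2.94 9.8 M u,v 0.31 -0.22 gap 0.05 gf 119.0 rpy [-1.7999e+02  2.0000e-02  1.7980e+02]
```

View pics/grip.png

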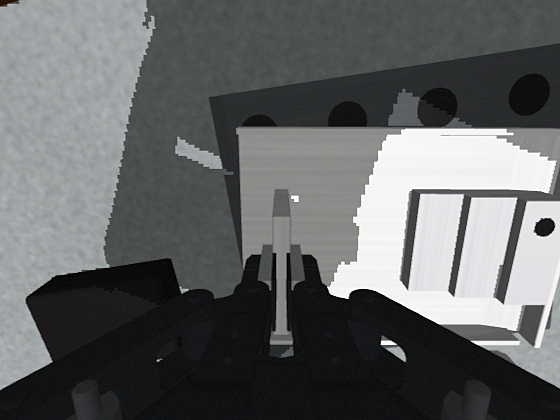

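The plate is gripped centrally at about (281,265). The closing swing of the pads presses the tray down with about 10 N, so I'll relieve that, then align it with the bed line.

Run:
```python
from h import *
z=.066
for i in range(8):
    if read_state()["contact_force"][2]<2: break
    z+=.0002; ctrl.movel([.512,-.2,z],vel=.02); ctrl.wait(.1)
rep("z %.4f"%z)
n=3; p0=np.array([.512,-.2]); p1=np.array(bp(-.325,0,0)[:2])
for i in range(1,n+1):
    a=i/n; ctrl.movel([*(p0+(p1-p0)*a),z],rot=[180,0,179.8+a*(190.94-179.8)],vel=.03); rep()
ctrl.wait(.2); rep()
open("z.txt","w").write(str(z))
im=imaging.read_camera("wrist"); cv2.imwrite("pics/al.png",im[:,:,::-1])
```

```text
z 0.0664 t9.3 bed xy -0.3838 0.0332 z 0.0664 F u,v,z -0.32 -0.74 1.58 M u,v -0.11 0.07 gap 0.052 gf 118.4 rpy [-1.800e+02  1.000e-02  1.798e+02]
 t10.2 bed xy -0.3637 0.0222 z 0.0664 F u,v,z 3.3 -2.26 1.89 M u,v -0.35 -0.53 gap 0.051 gf 118.6 rpy [ 1.7997e+02 -1.0000e-02 -1.7650e+02]
 t11.1 bed xy -0.3442 0.0111 z 0.0664 F u,v,z 2.21 -2.04 1.78 M u,v -0.28 -0.47 gap 0.054 gf 118.5 rpy [ 179.97   -0.   -172.79]
 t12.0 bed xy -0.3246 0.0 z 0.0664 F u,v,z 1.56 -1.93 0.18 M u,v -0.18 -0.42 gap 0.047 gf 118.6 rpy [ 179.97   -0.   -169.07]
 t12.2 bed xy -0.3248 0.0001 z 0.0664 F u,v,z 3.44 -1.34 1.4 M u,v -0.23 -0.6 gap 0.047 gf 118.6 rpy [ 1.7998e+02 -1.0000e-02 -1.6908e+02]
```

View pics/al.png

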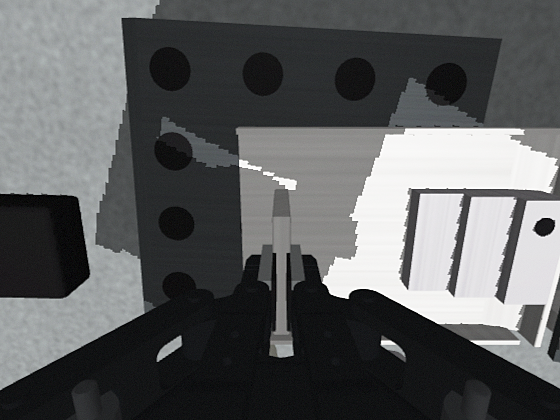

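The tray is rigid in the grip and square with it (rear edge vertical at x≈240). Now I'll cross in a straight line along the bed axis.

Run:
```python
from h import *
z=float(open("z.txt").read())
for x in np.arange(-.305,-.119,.02):
    ctrl.movel(bp(x,0,z),rot=[180,0,190.94],vel=.04); rep()
    F=read_state()["contact_force"]
    if np.linalg.norm(F)>18: print("STOP"); break
    if abs(x+.225)<.001: ctrl.wait(.2)
ctrl.wait(.2); rep("still")
im=imaging.read_camera("scene"); cv2.imwrite("pics/s1.png",cv2.resize(im[110:270,180:360,::-1],None,fx=3.5,fy=3.5))
```

```text
t12.9 bed xy -0.3043 0.0002 z 0.0663 F u,v,z 5.3 -0.11 3.95 M u,v -0.16 -0.8 gap 0.051 gf 119.1 rpy [ 1.7995e+02 -2.0000e-02 -1.6906e+02]
 t13.6 bed xy -0.285 -0.0003 z 0.0665 F u,v,z -0.72 -2.03 2.93 M u,v -0.37 0.02 gap 0.056 gf 119.0 rpy [-1.7999e+02  3.0000e-02 -1.6906e+02]
 t14.2 bed xy -0.2654 -0.0005 z 0.0668 F u,v,z -3.37 -1.6 8.0 M u,v -0.21 0.53 gap 0.052 gf 119.6 rpy [-1.7996e+02  6.0000e-02 -1.6906e+02]
 t14.8 bed xy -0.2445 0.0002 z 0.0664 F u,v,z 5.32 -0.6 5.41 M u,v -0.19 -0.74 gap 0.052 gf 119.4 rpy [ 1.7996e+02 -3.0000e-02 -1.6906e+02]
 t15.5 bed xy -0.2245 0.0001 z 0.0663 F u,v,z 5.09 -0.9 4.68 M u,v -0.14 -0.83 gap 0.053 gf 119.3 rpy [ 1.7996e+02 -2.0000e-02 -1.6906e+02]
 t16.4 bed xy -0.2045 0.0002 z 0.0664 F u,v,z 4.93 -0.42 3.74 M u,v -0.09 -0.87 gap 0.052 gf 119.2 rpy [ 1.7997e+02 -2.0000e-02 -1.6906e+02]
 t17.0 bed xy -0.1845 0.0002 z 0.0663 F u,v,z 3.61 0.36 1.26 M u,v -0.09 -0.64 gap 0.05 gf 118.7 rpy [ 1.7997e+02 -2.0000e-02 -1.6905e+02]
 t17.6 bed xy -0.1645 0.0002 z 0.0663 F u,v,z 3.3 -0.96 1.31 M u,v -0.04 -0.62 gap 0.051 gf 118.8 rpy [ 1.7998e+02 -2.0000e-02 -1.6905e+02]
 t18.3 bed xy -0.1445 0.0001 z 0.0664 F u,v,z 3.75 -0.48 0.76 M u,v -0.02 -0.55 gap 0.047 gf 118.7 rpy [ 1.7998e+02 -2.0000e-02 -1.6904e+02]
 t18.9 bed xy -0.1246 0.0001 z 0.0664 F u,v,z 3.29 0.1 -0.99 M u,v 0.01 -0.5 gap 0.049 gf 118.6 rpy [ 1.7998e+02 -1.0000e-02 -1.6904e+02]
still t19.1 bed xy -0.125 0.0001 z 0.0664 F u,v,z 2.53 0.39 -1.1 M u,v 0.03 -0.54 gap 0.052 gf 118.6 rpy [ 1.7999e+02 -1.0000e-02 -1.6907e+02]
```

View pics/s1.png

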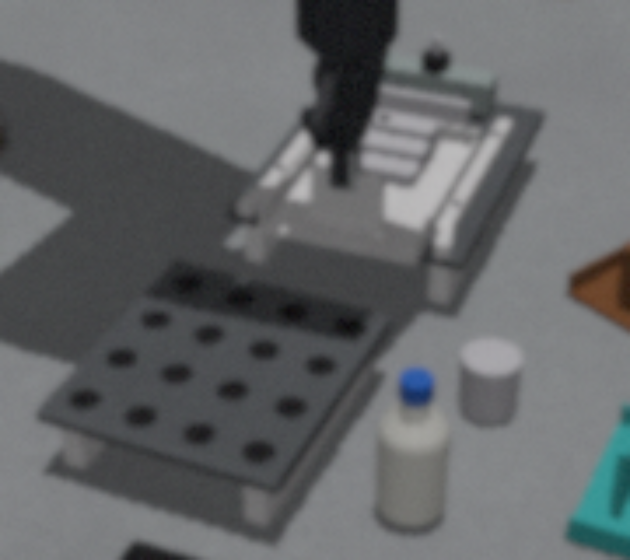

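The tray is across the gap and between the rails. Next is a slow approach to the bar in small steps, watching the force.

Run:
```python
from h import *
z=float(open("z.txt").read())
R=[180,0,190.94]
def fu(n=3):
    a=[]
    for _ in range(n): ctrl.wait(.03); a.append(read_state()["contact_force"][:2]@U)
    return np.mean(a)
ctrl.movel(bp(-.105,0,z),rot=R,vel=.02)
x=-.105; hist=[]
while x<-.088:
    x+=.0004; ctrl.movel(bp(x,0,z),rot=R,vel=.006); f=fu(); hist.append((x,f))
    base=np.median([h[1] for h in hist[3:-3]]) if len(hist)>8 else None
    if base is not None and f<base-5: break
    if f<-14: break
    if read_state()["clock"]>42: break
print([(round(a,4),round(b,2)) for a,b in hist],base); rep()
```

```text
[(-0.1046, np.float64(-1.03)), (-0.1042, np.float64(-3.06)), (-0.1038, np.float64(-2.4)), (-0.1034, np.float64(-1.93)), (-0.103, np.float64(-1.9)), (-0.1026, np.float64(-2.17)), (-0.1022, np.float64(-1.92)), (-0.1018, np.float64(-1.79)), (-0.1014, np.float64(-2.34)), (-0.101, np.float64(-2.24)), (-0.1006, np.float64(-2.16)), (-0.1002, np.float64(-2.05)), (-0.0998, np.float64(-2.62)), (-0.0994, np.float64(-2.08)), (-0.099, np.float64(-2.62)), (-0.0986, np.float64(-1.74)), (-0.0982, np.float64(-2.01)), (-0.0978, np.float64(-2.51)), (-0.0974, np.float64(-2.2)), (-0.097, np.float64(-2.55)), (-0.0966, np.float64(-1.98)), (-0.0962, np.float64(-2.16)), (-0.0958, np.float64(-1.97)), (-0.0954, np.float64(-3.96)), (-0.095, np.float64(-6.96)), (-0.0946, np.float64(-7.98))] -2.119550313238326
 t29.4 bed xy -0.0949 -0.0001 z 0.0664 F u,v,z -8.17 -0.1 -0.23 M u,v -0.07 1.35 gap 0.049 gf 118.7 rpy [-1.7998e+02  1.0000e-02 -1.6905e+02]
```

Run:
```python
from h import *
z=float(open("z.txt").read()); R=[180,0,190.94]
def fu(n=3):
    a=[]
    for _ in range(n): ctrl.wait(.03); a.append(read_state()["contact_force"][:2]@U)
    return np.mean(a)
x=-.0946; f=fu()
while f>-13.6 and x<-.0925:
    x+=.00015; ctrl.movel(bp(x,0,z),rot=R,vel=.004); f=fu()
rep("press %.5f %.2f"%(x,f))
for _ in range(6): ctrl.wait(.1); print(round(fu(1),2),end=" ")
while f<-1.5:
    x-=.0002; ctrl.movel(bp(x,0,z),rot=R,vel=.004); f=fu(2)
rep("eased %.5f"%x)
ctrl.set_gripper(0.0,20); ctrl.wait(.2); rep("g20")
ctrl.set_gripper(0.4); ctrl.wait(.2); rep("open")
p=read_state()["tool_pos"]; ctrl.movel([p[0],p[1],.22],vel=.1); ctrl.wait(.2); rep("up")
k=K("wrist"); im=imaging.read_camera("wrist"); cv2.imwrite("pics/end.png",im[:,:,::-1]); np.savez("end",f=k[0],cx=k[1],cy=k[2],T=k[3])
```

```text
press -0.09370 -14.55 t31.6 bed xy -0.0944 -0.0002 z 0.0665 F u,v,z -14.41 0.54 1.6 M u,v 0.07 2.32 gap 0.051 gf 119.0 rpy [-1.7995e+02  2.0000e-02 -1.6904e+02]
-13.34 -14.18 -14.1 -13.32 -14.13 -13.11 eased -0.09550 t35.3 bed xy -0.0954 0.0 z 0.0664 F u,v,z -0.69 -0.69 -1.84 M u,v -0.15 0.15 gap 0.048 gf 118.6 rpy [ 180.     -0.   -169.06]
g20 t35.7 bed xy -0.0955 -0.0 z 0.0664 F u,v,z -0.24 -0.22 -1.91 M u,v -0.07 0.05 gap 0.049 gf 118.6 rpy [ 180.      0.   -169.06]
open t36.3 bed xy -0.0955 -0.0 z 0.0664 F u,v,z 0.77 0.31 0.63 M u,v 0.0 0.01 gap 0.398 gf 0.0 rpy [-180.      0.   -169.06]
up t38.2 bed xy -0.0955 0.0002 z 0.2197 F u,v,z -0.01 0.0 0.71 M u,v -0.01 0.02 gap 0.402 gf 0.0 rpy [ 1.8000e+02 -4.0000e-02 -1.6906e+02]
```

View pics/end.png

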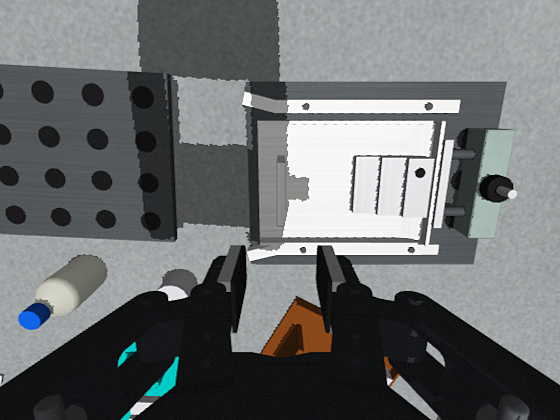

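The tray lies straight between the rails, with its front wall at (436,182) and the bar just beyond at (444,182). I'll check the gap numerically.

Run:
```python
from h import *
d=np.load("end.npz"); k=(float(d["f"]),float(d["cx"]),float(d["cy"]),d["T"])
im=cv2.imread("pics/end.png",0)
for r in (150,165,200,218):
    print(r,im[r,424:460].tolist())
for bx,y in ((.0625,.03),(.0625,-.03)):
    print(proj(k,[bp(bx,y,.073),bp(bx-.0035,y,.073),bp(bx,y,.077),bp(bx+.008,y,.077)]).round(1).tolist())
```

```text
150 [242, 243, 244, 249, 223, 170, 153, 108, 75, 77, 78, 79, 68, 80, 233, 255, 255, 209, 46, 43, 212, 243, 234, 232, 233, 232, 235, 245, 187, 66, 61, 64, 62, 61, 64, 67]
165 [231, 230, 231, 230, 229, 230, 230, 231, 244, 181, 73, 73, 236, 255, 255, 211, 56, 75, 218, 242, 233, 231, 232, 232, 234, 244, 169, 71, 85, 88, 84, 88, 88, 94, 62, 39]
200 [226, 227, 230, 237, 198, 101, 47, 206, 254, 255, 199, 45, 44, 207, 240, 231, 230, 229, 230, 234, 226, 143, 70, 84, 88, 84, 86, 87, 91, 65, 34, 37, 40, 46, 49, 50]
218 [52, 57, 62, 60, 116, 242, 254, 255, 182, 27, 161, 230, 233, 229, 228, 228, 230, 241, 187, 94, 88, 52, 20, 27, 30, 30, 23, 9, 13, 5, 33, 51, 50, 50, 50, 50]
[[440.9, 155.3], [437.3, 155.3], [442.9, 155.8], [451.1, 155.8]]
[[432.8, 213.2], [429.5, 213.2], [434.6, 214.4], [442.4, 214.4]]
```

```bash
python3 -c "
from station import job; print(job.hand_in())"
```

```text
the job is handed in; nothing more can be done
None
```

The tray is on the scanner bed between the rails, about 0.6 mm from the stop bar by the last camera picture. It was pressed for over half a second at about 12 N above drag by the wrist force (largest reading 14.6 N including about 2 N of drag). It was then eased off and released, and the job was handed in; no verdict came back.

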